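Uncover the iced loaf and hold the sugar stencil over it

ROBOT

A 6-joint arm with a two-finger parallel gripper is mounted at the origin on a cart in front of the work surface, level with it; the furniture and walls round the work are solid. World frame = base frame: x ahead of the robot, y to its left, z up, the work surface at z = 0. Lengths are in m, angles in degrees, forces in N, time in s.
With the tool pointing down it reaches from about 0.325 to 0.85 m from the base axis. Payload 4.4 kg.
Tool frame: the origin (TCP) lies midway between the tips of the shut fingers; the grasp point (between the pads) lies 19 mm behind it; z points along the fingers, y is the line along which they close (so a half turn about z gives the same grasp; the last joint's range is limited). The gripper opens to 94 mm and grips with 3 to 60 N. Pads are 16 mm wide; open, the fingers measure 119 mm over their backs; the gripper's body (75 mm by 177 mm) begins 78 mm behind the grasp point.
Start: joints at [60.304, 11.837, 88.321, -0, 79.842, -8.623], TCP at [0.207, 0.537, 0.205] pointing down, gripper open.
Joint ranges: [-156.59, 156.59], [-49.26, 127.26], [12.9, 141.05], [-63.56, 243.56], [4.71, 150.69], [-161.64, 161.64]. Speed limits (degrees/s): [159.86, 159.86, 180, 180, 180, 180].

INTERFACE

Orientations are given as [roll, pitch, yaw] about the fixed x, y, z axes, in that order (R = Rz(yaw) Ry(pitch) Rx(roll)).
In Python, from cell import readout, read_camera, get_calibration, order gives the robot as it stands.
- The arm moves only by the tool carry_out, never from a script. Its argument "steps" is a list of rows, each a list of 5 numbers: the closure, from 0 (fully open) to 1 (shut), then the shift along the tool's x, y, z in m, then the turn about the tool's z in degrees. A call has 1 to 8 rows; each row is the pose to reach, as a shift and turn from the pose commanded when the call began, along the tool's axes at that moment; what a row does not reach only later rows make up. A row lasts 1/8 s, in which the tool goes at most 62.5 mm and 10.7 degrees, less where a joint would pass 70% of its speed; a pose out of reach is approached as far as the arm can. A call with a gripper value outside its range is refused whole. The fingers move at their own pace and stop on an object; "squeeze" is the grip in N (left out, the last holds). Time passes only in rows, so rows that repeat a pose let the fingers close. It gives the time, the measured TCP pose, the force, the opening and the grip force at its end, in the units of the state.
- readout.sense(): the state, without advancing time (a new reading comes with each control period).
- read_camera(name): name is "scene" or "top" or "wrist"; returns the picture (420x560x3 uint8, blue, green, red); there is no depth.
- get_calibration(name): a dict with "vfov" (degrees; the focal length in pixels is half the picture's height over the tangent of half this angle, whatever the lens; pixels are square), "cx", "cy" (the principal point, pixels), "eye" and "orientation" of the camera in the world; the wrist camera has in their place "T_tool_cam" (4x4, takes a point from camera to tool coordinates, whose origin is the TCP and whose axes are the flange's). Camera axes: x right, y up, looking along -z (the intrinsics and any distortion apply to the point x, -y, -z); pixel columns grow to the right and rows downward; lengths in m; the calibration is good to about 2 mm. A picture is of the moment at which its call begins: read the wrist's pose just before it. get_calibration takes no time and is no camera call.
- order.finish_job(): hands the job in; it is judged then, once.
The state is a dict: "time_s": time; "q": joint angles; "qvel": joint speeds; "joint_torque": joint torques, N m; "position": TCP position; "tool_rot": TCP orientation; "ft_force": force on the tool from outside, world axes, zero at the start; "torque": the same for the moment, N m; "width": opening from 0.0 (shut) to 1.0 (fully open); "grasp_force": force on a finger pad.
Only numpy, scipy, OpenCV 4.12 (cv2) and the standard library are available. Lean on these libraries where they do the work, as an engineer would, in place of code of your own. Each camera call takes 0.05 s, during which the arm holds its last target. There are 200 camera calls.

TASK

The iced loaf is ready for its sugar pattern: lift the arched white guard straight off it by its wooden grip and hang the guard astride the middle of the steel rail's bar, letting go of it there. Then pick up the steel stencil by its wooden grip, carry it over the mill, the shaker and the jar, and finish while holding it still and level about 1 cm above the icing, centred on the loaf and lined up with it, so that a colleague can dust sugar through it. Nothing may touch the loaf or its icing, the condiments and the board stay where they are, and the program ends with the stencil still held in the air, touching nothing but the gripper.

Things in the scene. Friction and masses are not known exactly. Their poses are not given: they have to be found in the camera images.
- board: round beech board, 298 mm across and 16 mm thick, lying on the worktop at the left; about 0.8 kg, loose. Origin: centre of its underside.
- loaf: loaf cake with dark chocolate icing, 170 mm long (y), 80 mm wide (x), 60 mm high, fixed in the middle of the board, its long axis along the board's y axis; hidden under the guard at the start. Rigid. Origin: centre of its underside, on top of the board.
- loaf_top (a point): centre of the flat top of the icing, 60 mm above the loaf's origin, 76 mm above the worktop; its axes are those of the loaf.
- guard: arched cover of white enamelled steel with blue rims, open at both ends and below, standing on the board astride the loaf; 0.28 kg, loose. 186 mm long (y), 106 mm wide outside (x), 3 mm thick; inside 100 mm wide, upright sides 45 mm high, then a half-round vault, 95 mm high inside, 98 mm outside (10 mm clear of the loaf on each long side). Origin: centre of its open underside.
- guard_crown (a point): middle of the inside of the vault at its highest line, 95 mm above the guard's origin: this line comes to rest on the bar when the guard hangs.
- guard_grip (a point): centre of the guard's mid-brown wooden grip, 134 mm above the guard's origin: a bar 86 mm long along the guard's y axis, 14 mm wide (x), 13 mm high, with 29 mm of free air between it and the crown below.
- rail: free-standing countertop rail of bent steel tube 12 mm thick; does not move: a level bar along its y axis with an upright at each end (330 mm apart, straight bar 270 mm long), on two feet 113 mm long in x. Origin: on the worktop under the middle of the bar.
- rail_bar (a point): middle of the bar, on the tube's axis, 150 mm above the worktop (the tube's top is at 156 mm); its y axis runs along the bar. With the guard hung, the guard's crown point is 6 mm above this point, within 40 mm of it along the bar, and the guard's underside is 61 mm above the worktop.
- stencil: flat steel stencil plate with diamond-shaped openings under a bail handle with a dark wooden grip, lying flat on the worktop at the right front; 0.16 kg, loose. The plate is 170 mm long (its y axis), 80 mm wide (x), as large as the loaf's top, and 3 mm thick. Origin: centre of the plate's underside. Either way round is right.
- stencil_grip (a point): centre of the stencil's dark wooden grip, 45 mm above the stencil's origin: a bar 128 mm long along the stencil's y axis, 14 mm wide (x), 13 mm high, with 35 mm of free air below it.
- mill: dark wooden pepper mill, 58 mm across, 150 mm tall, loose, standing between stencil and loaf. Origin: centre of its underside.
- shaker: glass shaker with a grey cap, 44 mm across, 90 mm tall, loose, standing between stencil and loaf. Origin: centre of its underside.
- jar: glass spice jar with a yellow lid, 42 mm across, 96 mm tall, loose, standing between stencil and loaf. Origin: centre of its underside.
Mind the look-alikes: they are no part of the job. What is shaped like the stencil but yellow is not meant.

How it is judged (in metres and radians):
On the way:
1. the guard hangs astride the rail's bar, let go and at rest (y of guard_crown in the frame of rail_bar between -0.04 and 0.04 m and x of guard_crown in the frame of rail_bar between -0.025 and 0.025 m and z of guard_crown in the frame of rail_bar between -0.005 and 0.015 m and angle between guard's own z axis and vertical below 0.35 rad and contact force between guard and rail above 0.8 N and contact force between guard and the arm below 0.05 N and contact force between guard and the fingers below 0.05 N and linear speed of guard below 0.05 m/s), for 0.3 s.
At the end, for the whole second after the job is handed in: The gripper holds the stencil at rest, touching nothing else, 3 to 22 mm above the icing, level within 0.1 rad, centred within 10 mm and lined up within 0.12 rad (either way round); the guard hangs free and still astride the bar, within 40 mm of its middle, tilted under 0.35 rad (all of step 1 and horizontal distance between stencil and loaf_top below 0.01 m and z of stencil in the frame of loaf_top between 0.003 and 0.022 m and angle between the y axis of stencil and the y axis of loaf, either way round below 0.12 rad and angle between stencil's own z axis and vertical below 0.1 rad and contact force between stencil and the fingers above 1 N and linear speed of stencil below 0.03 m/s and angular speed of stencil below 0.15 rad/s and contact force between stencil and board below 0.05 N and contact force between stencil and guard below 0.05 N and contact force between stencil and rail below 0.05 N); the arm keeps its last pose, push and grip.
It fails at once if the loaf or its icing is touched by anything (more than 1 N) (contact force between loaf and anything else above 1 N).
It fails at once if the pepper mill, glass shaker or spice jar is moved more than 20 mm or tipped (distance of any of mill, shaker, jar from where it was at the start of the episode above 0.02 m or angle between any of mill, shaker, jar's own z axis and vertical above 0.35 rad).
It fails at once if the board with the loaf is pushed more than 25 mm (distance of board from where it was at the start of the episode above 0.025 m).
It fails at once if the guard or the stencil is tipped over (more than 0.8 rad) (angle between any of guard, stencil's own z axis and vertical above 0.8 rad).
It also fails if it takes over 64 s, if anything falls off the work surface, if the arm or the gripper's body presses on something with over 40 N, if the wrist force passes 120 N, or if a joint passes its speed limit or range.

## Working session

There is one attempt and no reset: what is moved stays moved. The work goes in short steps, Python scripts to look and compute and a tool call to move; the robot and the scene stay as the last step left them, time stands still between calls to the robot, and variables do not carry over. Pictures are saved under pics/ and viewed, at most 14 in all, crops included, and the job is handed in when it is done.

Besides the shell and the picture viewer there is one more tool, called after "Call:" as a command line: name --pt "numbers of a row" for each row, then --argument value for the rest. carry_out: Moves the arm, as the interface text tells. Its arguments: {"type":"object","properties":{"steps":{"type":"array"},"squeeze":{"type":"number"}},"required":["steps"]}

```bash
ls; mkdir -p pics
python3 - <<'E'
from cell import readout, read_camera, get_calibration
import cv2
print(readout.sense())
for n in ("scene","top","wrist"):
    print(n,get_calibration(n)); 
    cv2.imwrite(f"pics/{n}0.png",read_camera(n))
E
```

```text
pics
{'time_s': 0.0, 'q': array([ 6.03026624e+01,  1.18836409e+01,  8.84020527e+01,  6.32358763e-04,
        7.98423340e+01, -8.62236816e+00]), 'qvel': array([-0.08834966,  0.03620324,  0.09058216,  0.00444347, -0.00218827,
       -0.01851515]), 'joint_torque': array([-3.12317229e-05, -3.70878446e+01, -2.81417370e+01,  6.98021078e-02,
        3.59553820e-02, -1.78373530e-04]), 'position': array([0.20636824, 0.53584298, 0.20431958]), 'tool_rot': array([-1.79873513e+02, -1.98092100e-02,  1.58924896e+02]), 'ft_force': array([-0.58717167, -0.14819947,  0.22796504]), 'torque': array([ 0.01964724,  0.03090406, -0.03495044]), 'grasp_force': 0.0, 'width': 0.9982518814311641}
scene {'vfov': 48.67057472507401, 'cx': 276.2890440544678, 'cy': 207.18954705012177, 'eye': array([-0.23194909, -0.58549281,  0.86266264]), 'orientation': array([ 52.13685614,  -0.96039988, -53.33229247])}
top {'vfov': 50.61570527420763, 'cx': 279.0355410711385, 'cy': 205.11518022581188, 'eye': array([ 0.33021422, -0.05105459,  1.404159  ]), 'orientation': array([  8.70053293,   1.12239574, -90.92016869])}
wrist {'vfov': 58.954215953450856, 'cx': 284.8036826289211, 'cy': 203.3637025753008, 'T_tool_cam': array([[-2.51107723e-04,  9.74083917e-01,  2.26186779e-01,
         6.54214310e-02],
       [ 9.99999940e-01,  1.90189962e-04,  2.91116592e-04,
        -6.76844919e-04],
       [ 2.40553536e-04,  2.26186839e-01, -9.74083906e-01,
        -1.79474756e-01],
       [ 0.00000000e+00,  0.00000000e+00,  0.00000000e+00,
         1.00000000e+00]])}
```

View pics/scene0.png

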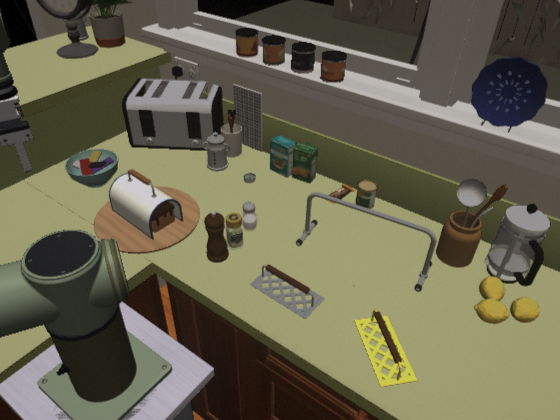

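View pics/top0.png

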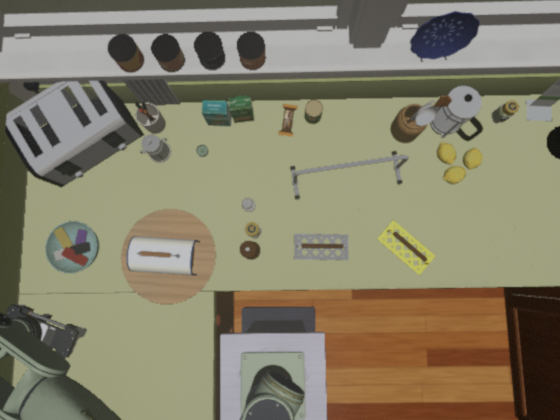

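The scene picture shows the guard on the board with its grip at (139,178), the steel stencil at (287,288) with its grip at (287,278), and the yellow look-alike at (386,348). The rail's bar runs from (310,197) to (432,237). The mill is at (216,235), the jar at (235,230) and the shaker at (250,215).

The top picture shows the guard at (163,256), the steel stencil at (321,247), the yellow one at (407,247) and the rail's bar from (294,172) to (404,160). The mill is at (250,249), the jar at (253,230) and the shaker at (248,204).

Candidates for the stencil are the grey one at top (321,247) and the yellow one at (407,247). I choose the grey one. For the guard's grip, the brown bar at (155,254) is the only candidate. Next is a close crop to check.

```bash
cat > h.py <<'E'
import numpy as np, cv2
from scipy.spatial.transform import Rotation as R
from cell import readout, read_camera, get_calibration
def cam(name, st=None):
    c=get_calibration(name)
    if name=="wrist":
        st=st or readout.sense(); T=np.eye(4)
        T[:3,:3]=R.from_euler("xyz",st["tool_rot"],degrees=True).as_matrix(); T[:3,3]=st["position"]
        M=T@np.array(c["T_tool_cam"]); Rm,e=M[:3,:3],M[:3,3]
    else: Rm,e=R.from_euler("xyz",c["orientation"],degrees=True).as_matrix(),np.array(c["eye"])
    return Rm,e,210/np.tan(np.radians(c["vfov"]/2)),c["cx"],c["cy"]
def ray(C,u,v):
    Rm,e,f,cx,cy=C; d=Rm@np.array([(u-cx)/f,-(v-cy)/f,-1]); return e,d/np.linalg.norm(d)
def onz(C,u,v,z):
    e,d=ray(C,u,v); return e+d*(z-e[2])/d[2]
def proj(C,p):
    Rm,e,f,cx,cy=C; q=Rm.T@(np.asarray(p)-e); return np.array([cx-f*q[0]/q[2],cy+f*q[1]/q[2]])
def tri(C1,p1,C2,p2):
    a,d=ray(C1,*p1); b,g=ray(C2,*p2); s=np.linalg.lstsq(np.c_[d,-g],b-a,rcond=None)[0]
    P,Q=a+d*s[0],b+g*s[1]; return (P+Q)/2,np.linalg.norm(P-Q)
E
python3 - <<'E'
from h import *
t=cv2.imread("pics/top0.png"); s=cv2.imread("pics/scene0.png"); T,S=cam("top"),cam("scene")
a=cv2.resize(t[140:310,110:450],None,fx=2.3,fy=2.3,interpolation=cv2.INTER_CUBIC)
cv2.imwrite("pics/c1.png",cv2.convertScaleAbs(a,alpha=1.4))
for n,p,z in [("guard grip",(155,254),.15),("st grip",(322,246),.045),("railA",(294,172),.15),("railB",(404,160),.15),("mill",(250,249),.15),("jar",(253,230),.096),("shaker",(248,204),.09),("board",(168,256),.016)]:
    print(n,onz(T,*p,z).round(3))
for n,p,q in [("guard grip",(155,254),(139,178)),("st grip",(322,246),(287,278))]: print(n,tri(T,p,S,q))
E
```

```text
guard grip [0.39  0.323 0.15 ]
st grip [ 0.41  -0.157  0.045]
railA [ 0.618 -0.074  0.15 ]
railB [ 0.647 -0.392  0.15 ]
mill [0.399 0.054 0.15 ]
jar [0.458 0.05  0.096]
shaker [0.537 0.064 0.09 ]
board [0.389 0.322 0.016]
guard grip (array([0.38906736, 0.32460972, 0.14689192]), np.float64(0.0015789462593677145))
st grip (array([ 0.40988384, -0.15640115,  0.04969807]), np.float64(0.00017254116944962486))
```

View pics/c1.png

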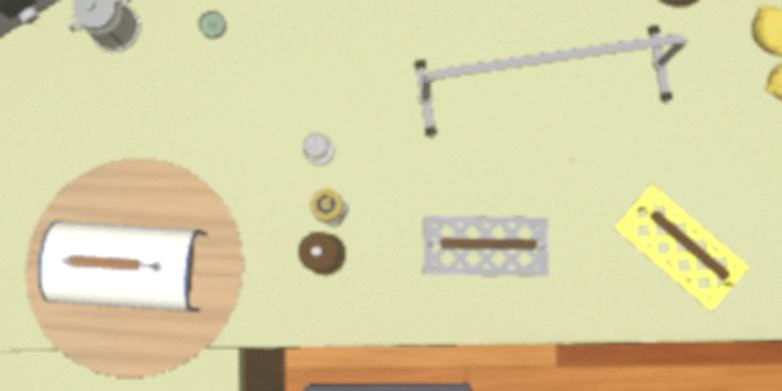

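The crop shows the guard with its brown grip at (102,262), the grey steel stencil at (486,246) and the yellow look-alike at (683,247), so the grey choice is confirmed. Next I measure axes with masks.

Run:
```python
from h import *
t=cv2.imread("pics/top0.png"); T=cam("top"); h=cv2.cvtColor(t,cv2.COLOR_BGR2HSV)
def blob(m,box,n,z):
    x0,y0,x1,y1=box; k=np.zeros(m.shape,np.uint8); k[y0:y1,x0:x1]=m[y0:y1,x0:x1]
    N,l,st,c=cv2.connectedComponentsWithStats(k); i=1+np.argmax(st[1:,4]); v,u=np.nonzero(l==i)
    P=np.array([onz(T,a,b,z)[:2] for a,b in zip(u,v)]); r=cv2.minAreaRect(P.astype(np.float32)*1000)
    w=np.linalg.eigh(np.cov(P.T))[1][:,1]; w=w*np.sign(w[1]) 
    print(n,len(u),"px",u.mean().round(1),v.mean().round(1),"mean",P.mean(0).round(4),"rect c",np.round(r[0],1),"size",np.round(r[1],1),"yaw of y",np.degrees(np.arctan2(-w[0],w[1])).round(1)); return P
for p in [(155,254),(150,265),(322,246),(312,240),(350,166),(250,249),(125,250),(300,220)]: print(p,h[p[1],p[0]])
H,Sx,V=h[...,0].astype(int),h[...,1].astype(int),h[...,2].astype(int)
brown=((H<18)&(Sx>70)).astype(np.uint8)
blob(brown,(133,243,185,268),"ggrip",.150)
blob(brown,(298,236,345,256),"sgrip",.045)
grey=((Sx<45)&(V>60)).astype(np.uint8)
blob(grey,(285,225,356,268),"plate",.003)
blob(grey,(299,150,397,180),"bar",.15)
blob(grey,(120,232,200,280),"vault",.08)
blob(((H>8)&(H<17)&(Sx>60)&(V>90)).astype(np.uint8),(110,200,225,310),"board",.016)
```

```text
(155, 254) [ 15 108 130]
(150, 265) [ 30   5 189]
(322, 246) [ 15 103  87]
(312, 240) [ 33  21 146]
(350, 166) [ 30  24 136]
(250, 249) [17 77 89]
(125, 250) [ 17  84 146]
(300, 220) [ 31  54 162]
ggrip 101 px 155.2 253.8 mean [0.39   0.3226] rect c [390.1 323.3] size [80.3  9.7] yaw of y -4.7
sgrip 132 px 321.5 245.6 mean [ 0.4114 -0.1551] rect c [ 411.6 -156.7] size [121.8   9.1] yaw of y -2.7
plate 1151 px 320.8 246.6 mean [ 0.4108 -0.1561] rect c [ 411.3 -156.3] size [170.6  83.5] yaw of y -2.6
bar 533 px 351.9 164.4 mean [ 0.6374 -0.2421] rect c [ 640.4 -229.4] size [278.9  70.9] yaw of y 5.8
vault 2140 px 160.1 255.1 mean [0.3895 0.3287] rect c [389.6 328. ] size [205.7 104.1] yaw of y -5.0
board 1966 px 183.5 259.2 mean [0.379  0.2733] rect c [383.9 286.8] size [210.2 276.4] yaw of y 87.2
```

```bash
cat >> h.py <<'E'
def shift(frm,to):
    """poses (x,y,z,yaw) with tool down -> tool shift and turn"""
    d=np.subtract(to[:3],frm[:3]); y=np.radians(frm[3])
    return np.round([d[0]*np.cos(y)+d[1]*np.sin(y), d[0]*np.sin(y)-d[1]*np.cos(y), -d[2], (frm[3]-to[3]+180)%360-180],4)
E
python3 -c "
from h import *
print(shift((.207,.537,.205,158.927),(.39,.323,.24,85.3)))"
```

```text
[-2.4770e-01 -1.3390e-01 -3.5000e-02  7.3627e+01]
```

Call:
carry_out --pt "0 -0.0 -0.0 -0.035 10" --pt "0 -0.05 -0.027 -0.035 20" --pt "0 -0.1 -0.054 -0.035 30" --pt "0 -0.15 -0.081 -0.035 40" --pt "0 -0.2 -0.108 -0.035 50" --pt "0 -0.248 -0.134 -0.035 60" --pt "0 -0.248 -0.134 -0.035 70" --pt "0 -0.248 -0.134 -0.035 73.6" --squeeze 30

```text
time_s: 1.15
position: [0.3905, 0.3213, 0.2401]
tool_rot: [-180.0, 0.0, 85.0]
ft_force: [-0.0, 0.6, 0.2]
width: 1.002
grasp_force: 0.0
```

Run:
```python
from h import *
s=readout.sense(); print(s["position"],s["tool_rot"],s["q"],s["width"])
cv2.imwrite("pics/w1.png",read_camera("wrist"))
```

```text
[0.39046273 0.32128687 0.24005284] [-1.79958596e+02  2.08718492e-02  8.50360771e+01] [2.96291735e+01 1.82960687e+00 9.53237248e+01 6.37426424e-03
 8.28926025e+01 3.45923127e+01] 1.00241182829196
```

View pics/w1.png

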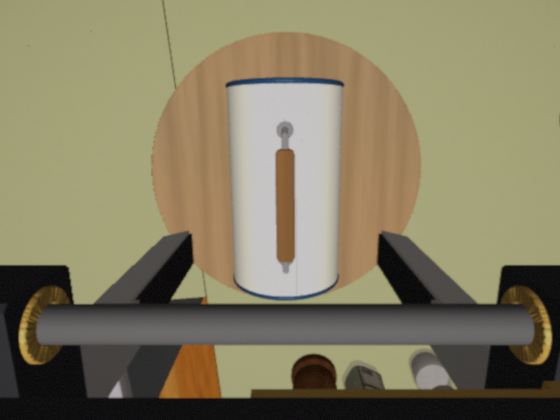

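The wrist view shows the guard's brown grip upright in the picture, from (285,150) to (286,263), with the guard about centred. The mill, jar and shaker are at the lower right.

Run:
```python
from h import *
W=cam("wrist"); t=cv2.imread("pics/w1.png"); h=cv2.cvtColor(t,cv2.COLOR_BGR2HSV).astype(int)
m=((h[...,1]>110)&(h[...,0]<20)).astype(np.uint8); k=m*0; k[140:275,262:310]=m[140:275,262:310]
v,u=np.nonzero(k); r=cv2.minAreaRect(np.c_[u,v].astype(np.float32)); print(r)
for z in (.150,.1565):
    P=np.array([onz(W,a,b,z)[:2] for a,b in zip(u,v)]); w=np.linalg.eigh(np.cov(P.T))[1][:,1]; w*=np.sign(w[1])
    q=cv2.minAreaRect(P.astype(np.float32)*1000); print(z,q,np.degrees(np.arctan2(-w[0],w[1])))
T=cam("top")
# rail bar robust line, top view
t=cv2.imread("pics/top0.png"); h=cv2.cvtColor(t,cv2.COLOR_BGR2HSV).astype(int)
m=(h[...,1]<42)&(h[...,2]>60)
pts=[]
for u in range(306,392,2):
    c=np.nonzero(m[155:178,u])[0]
    if 2<len(c)<9: pts.append(onz(T,u,155+c.mean(),.15)[:2])
pts=np.array(pts); vx,vy,x0,y0=cv2.fitLine(pts.astype(np.float32),cv2.DIST_HUBER,0,.001,.001).ravel()
print(len(pts),"bar yaw",np.degrees(np.arctan2(-vx*np.sign(vy),abs(vy))),"x at y=-.235",x0+vx/vy*(-.235-y0), "resid",np.abs((pts-[x0,y0])@[vy,-vx]).max())
# end feet via grey in scene
```

```text
((285.0, 205.5), (111.0, 16.0), 90.0)
0.15 ((389.5923767089844, 320.39117431640625), (85.24979400634766, 12.0652437210083), 85.31656646728516) -4.53778048917228
0.1565 ((389.731689453125, 321.97308349609375), (83.19375610351562, 11.774285316467285), 85.31655883789062) -4.53778048917228
43 bar yaw 7.384184 x at y=-.235 0.63834673 resid 0.001282665266003055
```

Call:
carry_out --pt "0 -0.001 -0.001 0.05 0" --pt "0 -0.001 -0.001 0.09 0" --pt "0 -0.001 -0.001 0.109 0" --pt "0 -0.001 -0.001 0.109 0" --pt "1 -0.001 -0.001 0.109 0" --pt "1 -0.001 -0.001 0.109 0" --pt "1 -0.001 -0.001 0.109 0" --pt "1 -0.001 -0.001 0.109 0" --squeeze 30

```text
time_s: 2.2
position: [0.3892, 0.3216, 0.132]
tool_rot: [180.0, -0.0, 85.3]
ft_force: [-0.0, -0.2, -0.5]
width: 0.61
grasp_force: 0.0
```

Call:
carry_out --pt "1 0 0 0 0" --pt "1 0 0 0 0" --pt "1 0 0 0 0" --pt "1 0 0 0 0" --pt "1 0 0 0 0" --pt "1 0 0 0 0"

```text
time_s: 2.95
position: [0.3891, 0.3214, 0.1314]
tool_rot: [180.0, -0.0, 85.3]
ft_force: [0.9, -0.2, 0.2]
width: 0.147
grasp_force: 30.0
```

Call:
carry_out --pt "1 0 0 -0.01 0" --pt "1 0 0 -0.03 0" --pt "1 0 0 -0.055 0" --pt "1 0 0 -0.085 0" --pt "1 0 0 -0.12 0" --pt "1 0 0 -0.15 0" --pt "1 0 0 -0.175 0" --pt "1 0 0 -0.175 0"

```text
time_s: 3.95
position: [0.3898, 0.3221, 0.3089]
tool_rot: [179.8, -0.2, 85.3]
ft_force: [-0.6, 0.9, -3.5]
width: 0.147
grasp_force: 30.0
```

Run:
```python
from h import *
s=readout.sense(); print(s["position"],s["tool_rot"],s["ft_force"])
for n in ("scene","top"): cv2.imwrite(f"pics/{n}1.png",read_camera(n))
a=cv2.imread("pics/scene1.png")[60:300,40:460]
cv2.imwrite("pics/c2.png",cv2.resize(a,None,fx=1.8,fy=1.8))
```

```text
[0.38980259 0.32208069 0.30887429] [ 1.79780798e+02 -1.62950795e-01  8.53338854e+01] [-0.58822642  0.88816569 -3.51532547]
```

View pics/c2.png

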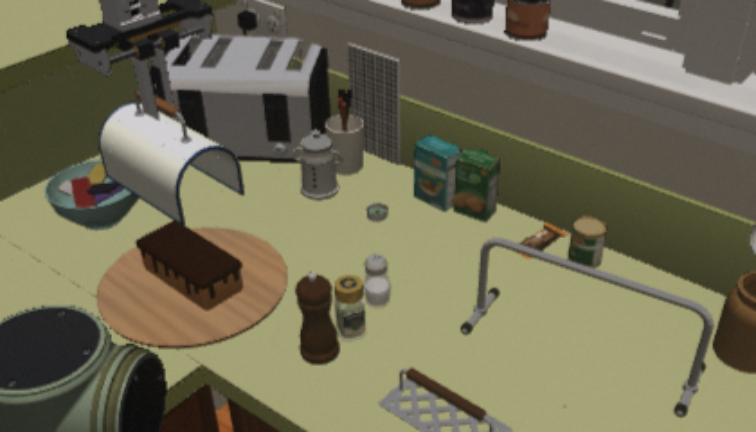

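The scene crop shows the guard held level in the air, the loaf bare and untouched on the board at (190,265), and the rail's bar from (490,243) to (710,318) with the foot caps visible. Next is the rail's centre from the foot caps in the top view.

Run:
```python
from h import *
T,S=cam("top"),cam("scene")
c=[onz(T,*p,.008) for p in [(292.6,167.8),(297.4,197.4),(393.9,153),(400,182.2)]]
A,B=(c[0]+c[1])/2,(c[2]+c[3])/2
print(A,B,(A+B)/2,np.linalg.norm(A-B),np.linalg.norm(c[0]-c[1]),np.degrees(np.arctan2(-(A-B)[0],(A-B)[1])))
f=lambda x,y:(40+x/1.8,60+y/1.8)
c=[onz(S,*f(*p),.008) for p in [(497,293),(467,327),(682,410)]]
print("scene",c)
# bar line in scene, z=.15
s=cv2.imread("pics/scene0.png"); h=cv2.cvtColor(s,cv2.COLOR_BGR2HSV).astype(int)
m=(h[...,1]<60)&(h[...,2]>50)
Pt=[]
for u in range(322,425,3):
    v0=195+(u-312)*41.7/122.4; v=np.arange(int(v0)-9,int(v0)+10); w=m[v,u]
    if 2<w.sum()<10: Pt.append(onz(S,u,v[w].mean(),.15)[:2])
Pt=np.array(Pt); vx,vy,x0,y0=cv2.fitLine(Pt.astype(np.float32),cv2.DIST_HUBER,0,.001,.001).ravel()
print(len(Pt),np.degrees(np.arctan2(-vx*np.sign(vy),abs(vy))),"x at -.235",x0+vx/vy*(-.235-y0),np.abs((Pt-[x0,y0])@[vy,-vx]).max())
```

```text
[ 0.61656123 -0.07941735  0.008     ] [ 0.65901043 -0.40704166  0.008     ] [ 0.63778583 -0.2432295   0.008     ] 0.3303628663129419 0.09787418578737662 7.38249723239587
scene [array([ 0.67032767, -0.07468911,  0.008     ]), array([ 0.57400943, -0.08246187,  0.008     ]), array([ 0.61485749, -0.41187649,  0.008     ])]
35 7.277229 x at -.235 0.64072657 0.006033475344177545
```

```bash
python3 -c "
from h import *
print(shift((.3893,.3217,.306,85.3),(.639,-.243,.306,97.4)))"
```

```text
[ -0.5423   0.2951  -0.     -12.1   ]
```

Call:
carry_out --pt "1 -0.013 0.007 0 0" --pt "1 -0.035 0.019 0 0" --pt "1 -0.07 0.038 0 -1" --pt "1 -0.11 0.06 0 -2" --pt "1 -0.15 0.082 0 -3" --pt "1 -0.19 0.103 0 -4" --pt "1 -0.23 0.125 0 -5" --pt "1 -0.27 0.147 0 -6"

```text
time_s: 5.05
position: [0.513, 0.0379, 0.3049]
tool_rot: [-179.8, 0.0, 91.3]
ft_force: [1.0, 0.7, -2.8]
width: 0.144
grasp_force: 30.0
```

```bash
python3 -c "
from h import *
print(shift((.3893,.3217,.306,85.3),(.639,-.243,.306,97.4)))
s=readout.sense();p=s['position'];print(p,s['tool_rot'],s['width']);
f=(.3893,.3217,.306,85.3);y=np.radians(85.3);a=-.27;b=.147
q=(f[0]+a*np.cos(y)+b*np.sin(y),f[1]+a*np.sin(y)-b*np.cos(y),.306,91.3);print(q,shift(q,(.639,-.243,.306,97.4)))"
```

```text
[ -0.5423   0.2951  -0.     -12.1   ]
[0.51297916 0.03794103 0.304892  ] [-1.79845303e+02  2.89551487e-03  9.13119940e+01] 0.14426224955394681
(np.float64(0.5136822985321403), np.float64(0.04056294479051406), 0.306, 91.3) [-0.2863  0.1189 -0.     -6.1   ]
```

Call:
carry_out --pt "1 -0.045 0.019 0 -1" --pt "1 -0.09 0.037 0 -2" --pt "1 -0.135 0.056 0 -3" --pt "1 -0.18 0.075 0 -4" --pt "1 -0.225 0.094 0 -5" --pt "1 -0.26 0.108 0 -6.1" --pt "1 -0.28 0.116 0 -6.1" --pt "1 -0.286 0.119 0 -6.1"

```text
time_s: 6.05
position: [0.6379, -0.2448, 0.3039]
tool_rot: [-179.8, -0.1, 97.3]
ft_force: [0.8, 0.1, -2.3]
width: 0.149
grasp_force: 30.0
```

Run:
```python
from h import *
s=readout.sense(); print(s["position"],s["tool_rot"],s["ft_force"],s["q"])
for n in ("scene","top"): cv2.imwrite(f"pics/{n}2.png",read_camera(n))
a=cv2.imread("pics/scene2.png")[80:330,200:500]; b=cv2.imread("pics/top2.png")[100:300,230:460]
a=cv2.resize(a,(480,400)); b=cv2.resize(b,None,fx=1.39,fy=2*1) if 0 else cv2.resize(b,(320,278))
c=np.zeros((400,800,3),np.uint8); c[:,:480]=a; c[:278,480:]=b; cv2.imwrite("pics/c3.png",c)
```

```text
[ 0.63793187 -0.24484685  0.30392587] [-1.79796385e+02 -1.13264711e-01  9.72873034e+01] [ 0.80986275  0.09684385 -2.25659889] [-2.82315624e+01  2.24977625e+01  6.33086403e+01 -2.61842279e-02
  9.44251276e+01 -3.55210346e+01]
```

View pics/c3.png

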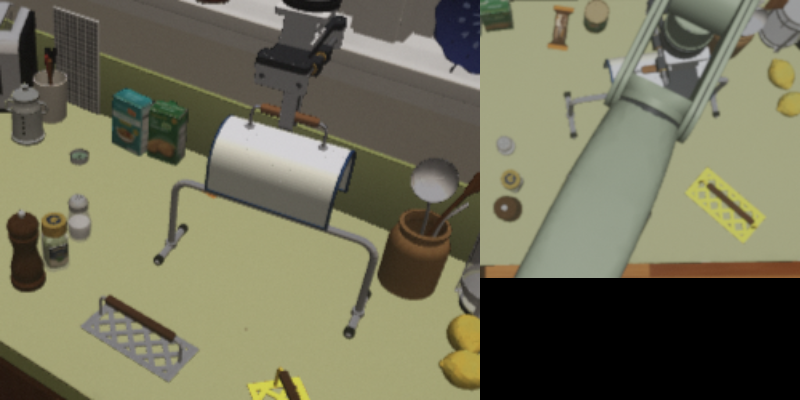

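The crop shows the guard held above and parallel to the bar and roughly centred between the uprights, at (280,170) in the left part. Lowering.

Call:
carry_out --pt "1 0 0 0.02 0" --pt "1 0 0 0.05 0" --pt "1 0 0 0.08 0" --pt "1 0 0 0.105 0" --pt "1 0 0 0.117 0" --pt "1 0 0 0.122 0" --pt "1 0 0 0.125 0" --pt "1 0 0 0.125 0"

```text
time_s: 7.15
position: [0.6395, -0.243, 0.1825]
tool_rot: [179.9, 0.1, 97.4]
ft_force: [0.5, 0.4, -3.6]
width: 0.146
grasp_force: 30.0
```

Call:
carry_out --pt "1 0 0 0.002 0" --pt "1 0 0 0.004 0" --pt "1 0 0 0.004 0" --pt "1 0 0 0.004 0"

```text
time_s: 7.65
position: [0.639, -0.2428, 0.1775]
tool_rot: [180.0, -0.0, 97.4]
ft_force: [1.1, 0.1, -2.3]
width: 0.148
grasp_force: 30.0
```

Call:
carry_out --pt "1 0 0 0.001 0" --pt "1 0 0 0.002 0" --pt "1 0 0 0.002 0"

```text
time_s: 8.02
position: [0.639, -0.2428, 0.1754]
tool_rot: [-180.0, -0.0, 97.4]
ft_force: [-0.6, 0.2, -2.7]
width: 0.145
grasp_force: 30.0
```

Call:
carry_out --pt "1 0 0 0.001 0" --pt "1 0 0 0.002 0" --pt "1 0 0 0.002 0"

```text
time_s: 8.4
position: [0.6392, -0.2429, 0.1753]
tool_rot: [180.0, 0.0, 97.4]
ft_force: [-2.2, 2.7, 5.4]
width: 0.141
grasp_force: 30.0
```

Call:
carry_out --pt "1 0 0 -0.0015 0" --pt "1 0 0 -0.0015 0" --pt "0.8 0 0 -0.0015 0" --pt "0.6 0 0 -0.0015 0" --pt "0.4 0 0 -0.0015 0" --pt "0.2 0 0 -0.0015 0" --pt "0 0 0 -0.0015 0" --pt "0 0 0 -0.0015 0"

```text
time_s: 9.4
position: [0.6391, -0.2428, 0.175]
tool_rot: [180.0, 0.0, 97.4]
ft_force: [1.1, -0.3, 0.4]
width: 0.695
grasp_force: 0.0
```

Call:
carry_out --pt "0 0 0 0 0" --pt "0 0 0 0 0" --pt "0 0 0 0 0" --pt "0 0 0 0 0"

```text
time_s: 9.9
position: [0.639, -0.2428, 0.1749]
tool_rot: [-180.0, -0.0, 97.4]
ft_force: [0.4, 0.1, -0.0]
width: 0.999
grasp_force: 0.0
```

Run:
```python
from h import *
s=readout.sense(); print(s["position"],s["tool_rot"],s["ft_force"],s["width"])
for n in ("scene","wrist"): cv2.imwrite(f"pics/{n}3.png",read_camera(n))
a=cv2.imread("pics/scene3.png")[100:300,280:480]; b=cv2.imread("pics/wrist3.png")
c=np.zeros((400,800,3),np.uint8); c[:,:400]=cv2.resize(a,(400,400)); c[:300,400:]=cv2.resize(b,(400,300)); cv2.imwrite("pics/c4.png",c)
```

```text
[ 0.63901332 -0.24281754  0.17494378] [-1.79997463e+02 -3.72132647e-04  9.74282489e+01] [ 0.42221869  0.05088269 -0.03295228] 0.9994891725895646
```

View pics/c4.png

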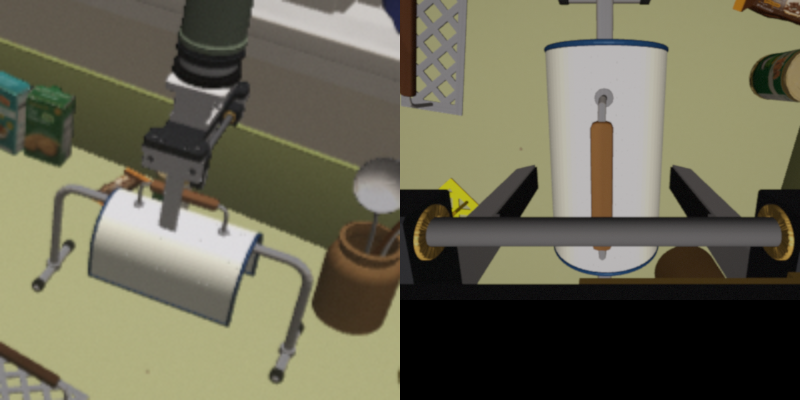

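The guard hangs astride the bar, level and between the uprights, and the fingers are open and clear on both sides of its grip. I retreat up and go over to the stencil.

```bash
python3 -c "
from h import *
print(shift((.639,-.2428,.176,97.4),(.411,-.156,.2,87.4)))"
```

```text
[ 0.1154 -0.2149 -0.024  10.    ]
```

Call:
carry_out --pt "0 0 0 -0.02 0" --pt "0 0 0 -0.05 0" --pt "0 0 0 -0.09 0" --pt "0 0 0 -0.1 0" --pt "0 0.02 -0.04 -0.1 2" --pt "0 0.04 -0.08 -0.1 4" --pt "0 0.06 -0.12 -0.1 6" --pt "0 0.08 -0.16 -0.1 8"

```text
time_s: 11.0
position: [0.4683, -0.1835, 0.2743]
tool_rot: [-179.9, -0.0, 89.4]
ft_force: [0.0, -0.4, 1.3]
width: 1.0
grasp_force: 0.0
```

Call:
carry_out --pt "0 0.014 -0.03 0.03 1" --pt "0 0.0275 -0.059 0.06 2" --pt "0 0.0275 -0.059 0.076 2" --pt "0 0.0275 -0.059 0.076 2"

```text
time_s: 11.5
position: [0.4113, -0.1561, 0.1981]
tool_rot: [-179.9, -0.0, 87.4]
ft_force: [-0.1, 0.1, 0.2]
width: 1.003
grasp_force: 0.0
```

Run:
```python
from h import *
s=readout.sense(); print(s["position"],s["tool_rot"],s["qvel"].round(1)); W=cam("wrist",s)
im=read_camera("wrist"); cv2.imwrite("pics/w4.png",im); cv2.imwrite("pics/top4.png",read_camera("top"))
print(proj(W,(.411,-.156,.045)),proj(W,(.411,-.241,.003)),proj(W,(.411,-.071,.003)))
```

```text
[ 0.41128292 -0.15608141  0.19814212] [-1.79932809e+02 -3.96285509e-02  8.74315713e+01] [ 0.1 -0.1 -3.7  0.1  0.6 -0. ]
[285.27708037 189.79152156] [288.81818001 260.0957367 ] [281.34721914  95.5557555 ]
```

View pics/w4.png

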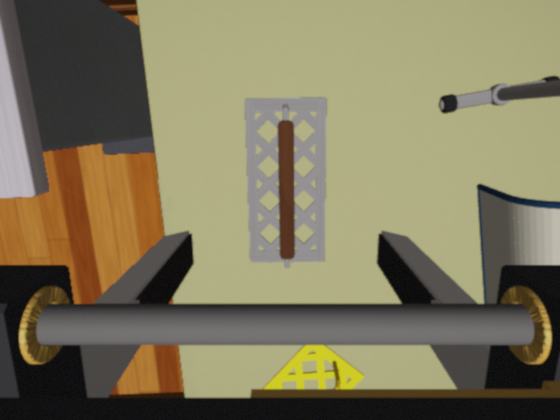

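The wrist view shows the grey stencil with its dark grip from (286,122) to (287,258). The plate's corners are at (246,98), (326,98), (324,261) and (251,262). Next I measure the grip, and the loaf from the top view.

Run:
```python
from h import *
def ax(P,name):
    w=np.linalg.eigh(np.cov(P.T))[1][:,1]; w*=np.sign(w[1]); q=cv2.minAreaRect(P.astype(np.float32)*1000)
    print(name,len(P),"mean",P.mean(0).round(4),np.round(q[0],1),np.round(q[1],1),"yaw",np.degrees(np.arctan2(-w[0],w[1])).round(2))
def big(m):
    N,l,st,c=cv2.connectedComponentsWithStats(m.astype(np.uint8)); v,u=np.nonzero(l==1+np.argmax(st[1:,4])); return u,v
s=readout.sense(); W=cam("wrist",s); h=cv2.cvtColor(cv2.imread("pics/w4.png"),cv2.COLOR_BGR2HSV).astype(int)
m=(h[...,0]<18)&(h[...,1]>90)&(h[...,2]<120); k=m&False; k[110:270,265:310]=m[110:270,265:310]; u,v=big(k)
for z in (.045,.0515): ax(np.array([onz(W,a,b,z)[:2] for a,b in zip(u,v)]),f"grip {z}")
m=(h[...,1]<40)&(h[...,2]>60); k=m&False; k[85:270,235:335]=m[85:270,235:335]; u,v=big(k)
ax(np.array([onz(W,a,b,.003)[:2] for a,b in zip(u,v)]),"plate")
T,S=cam("top"),cam("scene")
for n,f in (("top",1),("top",4)):
    t=cv2.imread(f"pics/top{f}.png"); h=cv2.cvtColor(t,cv2.COLOR_BGR2HSV).astype(int)
    if f==4: print("px",[list(h[256,x]) for x in (128,135,150,165,190,200)])
    m=(h[...,2]<70)&(h[...,1]>60); k=m&False; k[225:290,115:215]=m[225:290,115:215]; u,v=big(k)
    ax(np.array([onz(T,a,b,.076)[:2] for a,b in zip(u,v)]),f"loaf{f}")
t=cv2.imread("pics/scene1.png"); h=cv2.cvtColor(t,cv2.COLOR_BGR2HSV).astype(int)
k=(h[...,2]<60)&(h[...,1]>60); kk=k&False; kk[170:240,105:185]=k[170:240,105:185]; u,v=big(kk)
print("scene loaf px",u.min(),u.max(),v.min(),v.max())
t=cv2.imread("pics/top4.png")[215:300,105:235]; t=cv2.resize(t,(780,510),interpolation=cv2.INTER_CUBIC); cv2.imwrite("pics/c5.png",cv2.convertScaleAbs(t,alpha=1.5))
```

```text
grip 0.045 1833 mean [ 0.4138 -0.1572] [ 413.6 -160.2] [128.1  12.8] yaw -1.84
grip 0.0515 1833 mean [ 0.4138 -0.1559] [ 413.7 -158.8] [125.6  12.6] yaw -1.84
plate 8344 mean [ 0.414  -0.1536] [ 413.8 -163.2] [178.1  80.5] yaw -1.54
loaf1 18 mean [0.3723 0.2385] [374.9 238.3] [38.4  3. ] yaw 88.52
px [[np.int64(17), np.int64(87), np.int64(153)], [np.int64(14), np.int64(106), np.int64(87)], [np.int64(13), np.int64(106), np.int64(82)], [np.int64(11), np.int64(104), np.int64(86)], [np.int64(15), np.int64(108), np.int64(66)], [np.int64(17), np.int64(86), np.int64(160)]]
loaf4 38 mean [0.3833 0.2381] [385.2 237.4] [ 6.3 65.4] yaw 86.07
scene loaf px 116 173 182 225
```

View pics/c5.png

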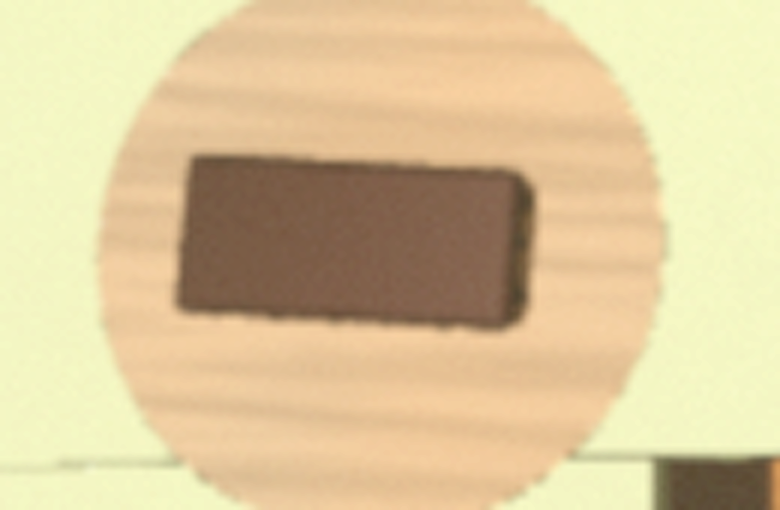

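The crop shows the loaf's top with corners at (192,157), (515,171), (505,327) and (178,311), plus its dark near end on the right.

Run:
```python
from h import *
T,S=cam("top"),cam("scene")
c=np.array([onz(T,105+x/6-.4,215+y/6-.4,.076) for x,y in [(192,157),(515,171),(505,327),(178,311)]])
print(c.round(3),c.mean(0).round(4),[np.linalg.norm(c[i]-c[i-1]).round(4) for i in range(4)])
d=c[0]+c[3]-c[1]-c[2]; print("yaw",np.degrees(np.arctan2(-d[0],d[1])))
t=cv2.imread("pics/top4.png"); h=cv2.cvtColor(t,cv2.COLOR_BGR2HSV).astype(int)[225:290,115:215]
m=((h[...,2]<118)&(h[...,1]>80)).astype(np.uint8)
N,l,st,cc=cv2.connectedComponentsWithStats(m); v,u=np.nonzero(l==1+np.argmax(st[1:,4]))
P=np.array([onz(T,a+115,b+225,.076)[:2] for a,b in zip(u,v)]).astype(np.float32)*1000; print(cv2.minAreaRect(P),len(P))
# board circle
hh=cv2.cvtColor(t,cv2.COLOR_BGR2HSV).astype(int); b=((hh[...,0]<22)&(hh[...,1]>65)).astype(np.uint8); k=b*0; k[205:285,112:225]=b[205:285,112:225]
cs=max(cv2.findContours(k,cv2.RETR_EXTERNAL,cv2.CHAIN_APPROX_NONE)[0],key=cv2.contourArea)[:,0]
cs=cs[(cs[:,1]<280)&(cs[:,1]>206)]; Q=np.array([onz(T,a,e,.016)[:2] for a,e in cs])
s=np.linalg.lstsq(np.c_[2*Q,np.ones(len(Q))],(Q**2).sum(1),rcond=None)[0]; print("board",s[:2],"R",np.sqrt(s[2]+s[0]**2+s[1]**2))
# scene1 loaf top corners from crop c2
f=lambda x,y:(40+x/1.8,60+y/1.8)
c=np.array([onz(S,*f(*p),.076) for p in [(175,227),(241,266),(203,292),(137,245)]]); print(c.round(3),c.mean(0))
# stencil in wrist now settled
w=readout.sense(); W=cam("wrist",w); print(w["position"]); im=read_camera("wrist"); h=cv2.cvtColor(im,cv2.COLOR_BGR2HSV).astype(int)
m=(h[...,0]<18)&(h[...,1]>90)&(h[...,2]<120); k=m&False; k[110:270,265:310]=m[110:270,265:310]; v,u=np.nonzero(k)
print(cv2.minAreaRect(np.array([onz(W,a,b,.0515)[:2] for a,b in zip(u,v)]).astype(np.float32)*1000))
```

```text
[[0.434 0.402 0.076]
 [0.424 0.239 0.076]
 [0.347 0.243 0.076]
 [0.357 0.406 0.076]] [0.3903 0.3227 0.076 ] [np.float64(0.0766), np.float64(0.163), np.float64(0.0772), np.float64(0.1636)]
yaw -3.5737079626635673
((390.1919250488281, 318.24542236328125), (175.7471923828125, 79.6588134765625), 86.02690887451172) 1550
board [0.3906967 0.3224003] R 0.14597685623076084
[[0.419 0.387 0.076]
 [0.413 0.228 0.076]
 [0.336 0.226 0.076]
 [0.351 0.395 0.076]] [0.37987411 0.30918478 0.076     ]
[ 0.41289264 -0.15708315  0.2000294 ]
((411.6909484863281, -157.3192596435547), (124.49256134033203, 12.500542640686035), 88.23848724365234)
```

Call:
carry_out --pt "0 0 -0.001 0.05 -0.8" --pt "0 0 -0.001 0.1 -0.8" --pt "0 0 -0.001 0.14 -0.8" --pt "0 0 -0.001 0.165 -0.8" --pt "0 0 -0.001 0.174 -0.8" --pt "0 0 -0.001 0.174 -0.8" --pt "1 0 -0.001 0.174 -0.8" --pt "1 0 -0.001 0.174 -0.8" --squeeze 40

```text
time_s: 12.65
position: [0.4114, -0.1567, 0.0261]
tool_rot: [179.9, 0.1, 88.2]
ft_force: [0.0, 0.8, -0.2]
width: 0.822
grasp_force: 0.0
```

Call:
carry_out --pt "1 0 0 0 0" --pt "1 0 0 0 0" --pt "1 0 0 0 0" --pt "1 0 0 0 0" --pt "1 0 0 0 0" --pt "1 0 0 0 0" --pt "1 0 0 0 0" --pt "1 0 0 0 0"

```text
time_s: 13.65
position: [0.4105, -0.1562, 0.025]
tool_rot: [180.0, 0.0, 88.2]
ft_force: [1.3, -0.3, 0.0]
width: 0.146
grasp_force: 40.0
```

Call:
carry_out --pt "1 0 0 -0.005 0" --pt "1 0 0 -0.02 0" --pt "1 0 0 -0.05 0" --pt "1 0 0 -0.09 0" --pt "1 0 0 -0.13 0" --pt "1 0 0 -0.17 0" --pt "1 0 0 -0.2 0" --pt "1 0 0 -0.2 0"

```text
time_s: 14.65
position: [0.412, -0.1571, 0.2283]
tool_rot: [179.6, 0.2, 88.2]
ft_force: [-0.0, -0.6, -2.8]
width: 0.145
grasp_force: 40.0
```

Run:
```python
from h import *
s=readout.sense(); print(s["position"],s["tool_rot"],s["width"]); W=cam("wrist",s)
cv2.imwrite("pics/w6.png",read_camera("wrist"));cv2.imwrite("pics/scene6.png",read_camera("scene"))
a=cv2.imread("pics/scene6.png")[80:330,200:500]; b=cv2.imread("pics/w6.png")
c=np.zeros((350,800,3),np.uint8); c[:333,:400]=cv2.resize(a,(400,333)); c[:300,400:]=cv2.resize(b,(400,300)); cv2.imwrite("pics/c6.png",c)
p=s["position"]; print(shift((*p,s["tool_rot"][2]),(.390,.3225,p[2],86.0)))
```

```text
[ 0.41195847 -0.15707416  0.22832046] [179.64191782   0.21205108  88.22792619] 0.1446974477499033
[ 0.4787 -0.0368 -0.      2.2279]
```

View pics/c6.png

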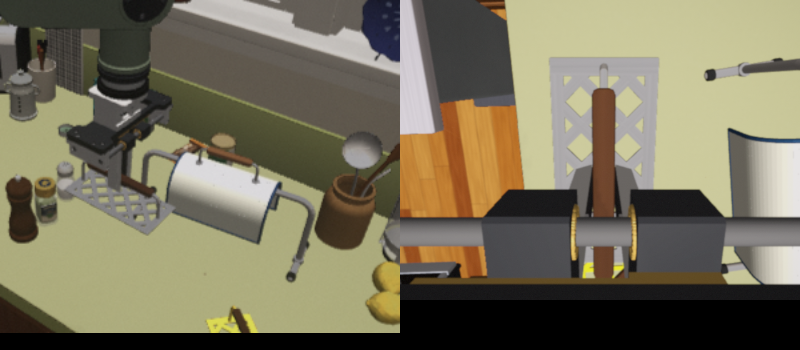

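The crop shows the stencil held level by its dark grip, clear of everything, with the guard still hanging on the bar at (225,195). Next I carry it over the condiments; its underside is at about 0.20 m and the mill's top at 0.15 m.

Call:
carry_out --pt "1 0.01 -0.001 0 0" --pt "1 0.03 -0.003 0 0.2" --pt "1 0.065 -0.005 0 0.4" --pt "1 0.105 -0.008 0 0.6" --pt "1 0.145 -0.011 0 0.8" --pt "1 0.185 -0.014 0 1" --pt "1 0.225 -0.018 0 1.2" --pt "1 0.265 -0.021 0 1.4"

```text
time_s: 15.75
position: [0.3957, 0.1112, 0.2233]
tool_rot: [-179.8, 0.0, 86.8]
ft_force: [0.9, 0.9, -2.2]
width: 0.143
grasp_force: 40.0
```

Call:
carry_out --pt "1 0.04 -0.003 0 0.2" --pt "1 0.08 -0.006 0 0.4" --pt "1 0.12 -0.009 0 0.6" --pt "1 0.16 -0.012 0 0.8" --pt "1 0.19 -0.014 0 0.8" --pt "1 0.208 -0.016 0 0.8" --pt "1 0.213 -0.016 0 0.8" --pt "1 0.213 -0.016 0 0.8"

```text
time_s: 16.75
position: [0.3931, 0.3225, 0.2245]
tool_rot: [-180.0, 0.1, 86.0]
ft_force: [-0.1, -0.2, -1.6]
width: 0.141
grasp_force: 40.0
```

Call:
carry_out --pt "1 0 0 0.04 0" --pt "1 0 0 0.07 0" --pt "1 0 0 0.08 0" --pt "1 0 0 0.08 0" --pt "1 0 0 0.08 0" --pt "1 0 0 0.08 0"

```text
time_s: 17.5
position: [0.3944, 0.3235, 0.1465]
tool_rot: [179.9, -0.1, 86.0]
ft_force: [-0.2, 0.8, -1.9]
width: 0.144
grasp_force: 40.0
```

Run:
```python
from h import *
s=readout.sense(); print(s["position"],s["tool_rot"],s["width"],s["grasp_force"]); W=cam("wrist",s)
im=read_camera("wrist"); cv2.imwrite("pics/w7.png",im); cv2.imwrite("pics/scene7.png",read_camera("scene")); cv2.imwrite("pics/top7.png",read_camera("top"))
cv2.imwrite("pics/c7.png",cv2.resize(im[:300],(800,429)))
z=s["position"][2]; Tr=R.from_euler("xyz",s["tool_rot"],degrees=True).as_matrix()
for x,y in [(.085,-.04),(.085,.04)]: print("expected plate corner px",proj(W,s["position"]+Tr@[x,y,.0225]))
```

```text
[0.3943595  0.32353583 0.14645177] [ 1.79860143e+02 -8.99674864e-02  8.60237173e+01] 0.1435694014472806 39.99938428401947
expected plate corner px [208.43407219  76.42244473]
expected plate corner px [363.14892311  76.38312732]
```

View pics/c7.png

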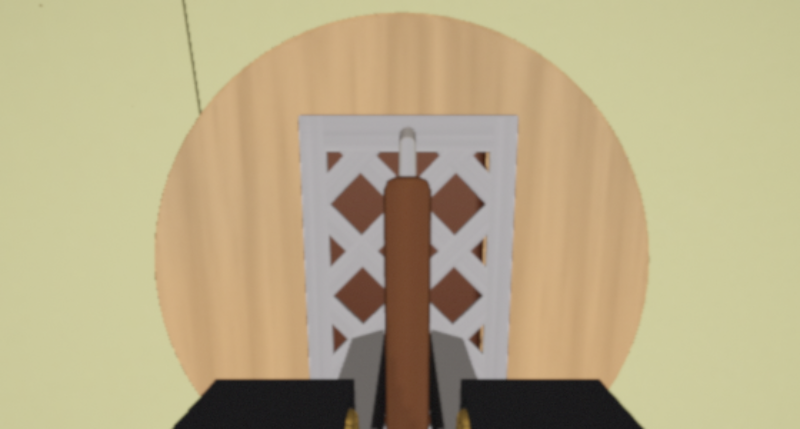

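The wrist crop shows the stencil over the loaf, with its far corners at (299,115) and (517,115). A sliver of board shows through the right-hand openings near (487,160), so the stencil is a few mm off to the right. I check this against the board's circle in this view.

Run:
```python
from h import *
s=readout.sense(); print(s["position"],s["tool_rot"]); W=cam("wrist",s); im=read_camera("wrist")
h=cv2.cvtColor(im,cv2.COLOR_BGR2HSV).astype(int); print(h[100,180],h[60,60],h[100,290])
m=((h[...,0]<20)&(h[...,1]>75)).astype(np.uint8); m[262:]=0
cs=max(cv2.findContours(m,cv2.RETR_EXTERNAL,cv2.CHAIN_APPROX_NONE)[0],key=cv2.contourArea)[:,0]
cs=cs[cs[:,1]<250]; cc=cv2.fitEllipse(cs[:,None]); Q=np.array([onz(W,a,b,.016)[:2] for a,b in cs])
for _ in range(3):
    a=np.linalg.lstsq(np.c_[2*Q,np.ones(len(Q))],(Q**2).sum(1),rcond=None)[0]; r=np.sqrt(a[2]+a[0]**2+a[1]**2)
    e=np.abs(np.linalg.norm(Q-a[:2],axis=1)-r); Q=Q[e<.004]
print("board",a[:2],r,len(Q))
Tr=R.from_euler("xyz",s["tool_rot"],degrees=True).as_matrix()
for c in [(209.3,80.5),(362,80.5)]:
    p=onz(W,*c,s["position"][2]-.0225); print("plate corner in tool",(Tr.T@(p-s["position"])).round(4))
```

```text
[0.39374882 0.32331442 0.14568431] [ 1.79934229e+02 -4.21018579e-02  8.60333383e+01]
[ 17  95 201] [ 29  59 202] [ 15  13 162]
board [0. 0.] 0.0 0
plate corner in tool [ 0.083  -0.0396  0.0225]
plate corner in tool [0.083  0.0395 0.0226]
```

Run:
```python
from h import *
s=readout.sense(); print(s["position"],s["tool_rot"]); W=cam("wrist",s); im=read_camera("wrist")
h=cv2.cvtColor(im,cv2.COLOR_BGR2HSV).astype(int)
m=(h[...,0]<22)&(h[...,1]>75)&(h[...,2]>120); m=cv2.morphologyEx(m.astype(np.uint8),cv2.MORPH_OPEN,np.ones((5,5)))
E=[]
for v in range(15,245,3):
    u=np.nonzero(m[v,90:480])[0]+90
    if len(u)>20: E+=[(u[0],v),(u[-1]+1,v)]
Q=np.array([onz(W,a,b,.016)[:2] for a,b in E]); 
for _ in range(4):
    a=np.linalg.lstsq(np.c_[2*Q,np.ones(len(Q))],(Q**2).sum(1),rcond=None)[0]; r=np.sqrt(max(0,a[2]+a[0]**2+a[1]**2))
    e=np.abs(np.linalg.norm(Q-a[:2],axis=1)-r); print(a[:2],r,len(Q),np.median(e)); Q=Q[e<max(.003,2*np.median(e))]
```

```text
[0.39360417 0.32324175 0.1454857 ] [ 1.79951274e+02 -3.15300509e-02  8.60344749e+01]
[0.3912513  0.32255588] 0.14676881555279916 154 0.00016585714945314967
[0.3912513  0.32255588] 0.14676881555279916 154 0.00016585714945314967
[0.3912513  0.32255588] 0.14676881555279916 154 0.00016585714945314967
[0.3912513  0.32255588] 0.14676881555279916 154 0.00016585714945314967
```

Call:
carry_out --pt "1 0.001 -0.003 0 0" --pt "1 0.001 -0.003 0.01 0" --pt "1 0.001 -0.003 0.02 0" --pt "1 0.001 -0.003 0.028 0" --pt "1 0.001 -0.003 0.033 0" --pt "1 0.001 -0.003 0.033 0" --pt "1 0.001 -0.003 0.033 0" --pt "1 0.001 -0.003 0.033 0"

```text
time_s: 18.75
position: [0.3908, 0.3244, 0.1124]
tool_rot: [180.0, -0.0, 86.0]
ft_force: [0.2, -0.2, -2.5]
width: 0.143
grasp_force: 40.0
```

Call:
carry_out --pt "1 0 0 0 0" --pt "1 0 0 0 0" --pt "1 0 0 0 0" --pt "1 0 0 0 0" --pt "1 0 0 0 0" --pt "1 0 0 0 0"

```text
time_s: 19.5
position: [0.3904, 0.3242, 0.1119]
tool_rot: [-180.0, 0.0, 86.0]
ft_force: [-0.5, -0.8, -2.5]
width: 0.142
grasp_force: 40.0
```

Run:
```python
from h import *
s=readout.sense(); print(s["position"],s["tool_rot"],s["qvel"].round(2),s["ft_force"])
im=read_camera("wrist"); a=read_camera("scene")
c=np.zeros((360,800,3),np.uint8); c[:,:400]=cv2.resize(a[130:280,60:227],(400,360)); c[:300,400:]=cv2.resize(im,(400,300)); cv2.imwrite("pics/c8.png",c)
g=[x[100:260,290:450].astype(int) for x in (a,cv2.imread("pics/scene6.png"))]; print("guard change",np.abs(g[0]-g[1])[:,80:].mean())
```

```text
[0.39038449 0.32420446 0.11191151] [-1.79995756e+02  4.37613396e-03  8.60241423e+01] [-0.02 -0.02 -0.03  0.09  0.02  0.05] [-0.51681088 -0.84190089 -2.53422418]
guard change 4.580234375
```

View pics/c8.png

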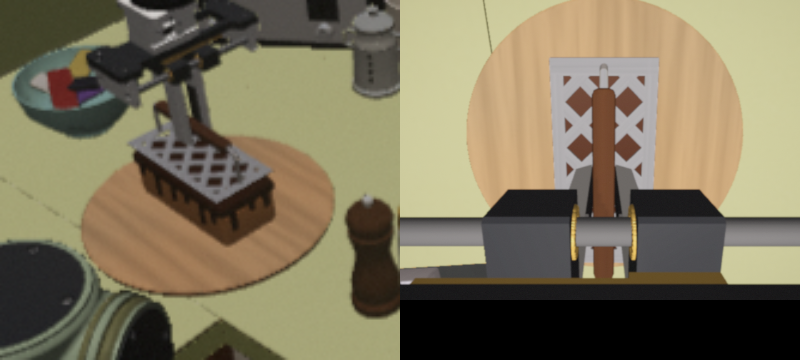

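The last picture shows the stencil level just above the loaf at (205,165), centred and lined up with it. All the openings in the wrist view now show icing. At rest, so I hand in.

```bash
python3 -c "
from cell import order
print(order.finish_job())"
```

```text
the job is handed in; nothing more can be done
None
```

The job is handed in (no verdict was shown): the guard hangs astride the middle of the rail's bar, and the stencil is held still and level, by measurement about 11 mm above the icing, centred and lined up with the loaf.

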